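# Swing the setting press's arm over the bed, let it drop into its notch and set the dial

## Task

Lift the green press's arm out of its parked position, swing it in over the wooden bed and feel along the collar's rim for the working notch until the arm drops fully home in it. Only then turn the dial on the arm's head clockwise until its white pointer line stands at the long mark, and let go. Leave the work on the bed and the jar, cup, roll, tub and tray round the press where they are.

Things in the scene. Friction and masses are not known exactly. Their poses are not given: they have to be found in the camera images.
- press: green bench press, fixed; origin on the table on the axis of its upright steel column (40 mm thick, top at 240 mm). Its -x axis points along the 360 x 240 x 15 mm foot, over the wooden bed (200 x 210 mm, top 27 mm above the table, centre 185 mm from the column axis). The arm, 34 mm wide, rides on the column 127 to 151 mm above the table; it can be lifted and swung
- column (a point): on the column's axis (the arm's vertical swing axis), 120 mm above the table, at the top of a fixed steel collar. A 10 mm pin under the arm runs over the collar at 49 mm radius. The collar's rim, 10 mm high, covers the middle of the swing and has one notch 15 mm wide, clamped anew for each job: anywhere from -0.22 to 0.22 rad of swing, found by feel. The rim ends between 0.4 and 0.85 rad
- swing (a joint): swing of the arm about the column, rad: 0 = the arm points along the press's -x axis, over the bed; positive = towards the press's +y side, where it is parked at 0.95 to 1.15. Stops at -0.45 and 1.25. Stays where it is left. In the notch it has only 0.05 rad play each way
- lift (a joint): height of the arm on the column, m: 0 = fully down (parked beside the rim, or home in the notch), about 0.010 = pin resting on the rim, 0.035 = upper stop. Let go, the arm (0.6 to 0.9 kg) sinks under its own weight at up to 0.3 m/s; pushed sideways along the rim at up to 60 mm/s at the handle while free to fall, it drops into the notch
- handle (a point): on the axis of the arm's handle, an upright black post 18 mm in diameter and 55 mm tall at the arm's end, 235 mm from the column axis; this point is 30 mm above the arm's top face and 25 mm below the post's top. Its -x axis points outward along the arm, z up
- dial (a joint): turn of the dial on the arm's head, rad, growing clockwise seen from above; 0 = pointer line outward along the arm; the long white mark of the scale is at 2.8; range 0 to 5.6; stiff, stays where it is left. It starts between 0.3 and 1.0
- dial_grip (a point): on the dial's vertical axis (155 mm from the column, 80 mm inward of the handle), at the height to grip the dial's bar. The bar is 42 mm long, 14 mm thick and 32 mm tall; its top is 7 mm above this point. The x axis of this point runs along the bar, the white pointer line is on its -x end, and it turns with the dial
- blank: wooden blank 70 x 40 x 8 mm lying on the bed, under the arm's path; origin centre of underside; leave it
- punch: steel punch standing on the bed, 20 mm in diameter, 35 mm tall; origin centre of underside; leave it
- jar: glass jar with black lid, 74 mm wide, 110 mm tall; origin centre of underside; leave it
- cup: white cup, 72 mm wide, 85 mm tall; origin centre of underside; leave it
- roll: kraft paper roll, 110 mm wide, 95 mm tall; origin centre of underside; leave it
- tub: white tub, 90 mm wide, 85 mm tall; origin centre of underside; leave it
- tray: black tray 130 x 100 x 35 mm; origin centre of underside; leave it

How it is judged (in metres and radians):
On the way, in this order (a step that is already met when the one before it is completed fails the run):
1. the arm is over the bed and has dropped home into the notch (value of joint lift below 0.003 m and value of joint swing between -0.33 and 0.33 rad), for 0.3 s.
2. then the dial's pointer stands at the long mark (all of step 1 and value of joint dial between 2.68 and 2.92 rad), for 0.2 s.
At the end, for the whole second after the job is handed in: the arm is home in the working notch (lift below 3 mm, swing between -0.33 and 0.33 rad), the dial is at rest at 2.8 rad within 0.12 rad (7 degrees), and no bystander has moved by more than 20 mm (25 mm for those off the press) (all of step 2 and velocity of joint dial between -0.05 and 0.05 rad/s); the robot touches nothing.
It fails at once if the blank or the punch on the bed is moved by more than 20 mm (distance of any of blank, punch from where it was at the start of the episode above 0.02 m).
It fails at once if another loose thing on the table is moved by more than 25 mm (distance of any of jar, cup, roll, tub, tray from where it was at the start of the episode above 0.025 m).
It also fails if it takes over 61 s, if anything falls off the work surface, if the arm or the gripper's body presses on something with over 40 N, if the wrist force passes 120 N, or if a joint passes its speed limit or range.

## Robot

A 6-joint arm with a two-finger parallel gripper is mounted at the origin on the work surface. World frame = base frame: x ahead of the robot, y to its left, z up, the work surface at z = 0. Lengths are in mm, angles in rad, forces in N, time in s.
With the tool pointing down it reaches from about 300 to 850 mm from the base axis. Payload 5.4 kg.
Tool frame: the origin (TCP) lies at the very end of the fingers, on their centre line; the grasp point (between the pads) lies 19 mm behind it (bot.tcp_to_grasp is the distance from the TCP to the grasp point, in mm); z points along the fingers, y is the line along which they close (so a half turn about z gives the same grasp; the last joint's range is limited). The gripper opens to 85 mm and grips with 20 to 120 N. Pads are 22 mm wide; open, the fingers measure 114 mm over their backs; the gripper's body (76 mm by 85 mm) begins 54 mm behind the grasp point. The pads swing forward as they close: fully open they stand 13 mm farther back than shut.
Start: joints at [-1.436, 0.158, 1.597, -0, 1.386, -0.21], TCP at [194.331, -541.148, 192.099] pointing down, gripper open.
Joint ranges: [-2.91, 2.91], [-0.94, 2.29], [0.18, 2.7], [-1.29, 4.43], [0.17, 2.64], [-3, 3]. Speed limits (rad/s): [2.57, 2.57, 3.14, 3.14, 3.14, 3.14].

## Interface

Orientations are given as a rotation vector (axis times angle).
In Python, from cell import bot gives the robot as it stands. The module is installed in compiled form; this text tells all that it offers.
- The arm moves only by the tool apply_moves, never from a script. Its argument "rows" is a list of rows, each a list of 7 numbers: the shift along the tool's x, y, z in cm, then the turn, a rotation vector about the tool's x, y, z in rad, then the finger opening in cm, from 0 to 8.54. A call has 1 to 5 rows; each row is the pose to reach, as a shift and turn from the pose commanded when the call began, along the tool's axes at that moment; what a row does not reach only later rows make up. A row lasts 1/8 s, in which the tool goes at most 62.5 mm and 10.7 degrees, less where a joint would pass 70% of its speed; a pose out of reach is approached as far as the arm can. A call with a gripper value outside its range is refused whole. The fingers move at their own pace and stop on an object; "newtons" is the grip in N (left out, the last holds). Time passes only in rows, so rows that repeat a pose let the fingers close. It gives the time, the measured TCP pose, the force, the opening and the grip force at its end, in the units of the state.
- bot.get_state(): the state, without advancing time (a new reading comes with each control period).
- bot.get_image(name): name is "scene" or "top"; returns a dict with "image" (400x640x3 uint8, red, green, blue), "mtx" (3x3 intrinsics, pixels), "xyz" and "rotation" of the camera in the world. Camera axes: x right, y down, z forward; pixel columns grow to the right and rows downward; lengths in mm; the calibration is good to about 2 mm. A picture is of the moment at which its call begins. There is no depth.
- bot.sign_off(): hands the job in; it is judged then, once.
Trained networks look in the newest picture that a camera, given by its name, has taken for a name from the list of things; names that differ only in an ending like _2 or _b are one class to them, and where a whole thing is asked for, a point or a joint stands for the part that bears it (a point fixed in the world has none). Each returns a list of dicts, best first, with "confidence" (0 to 1); they miss things now and then, are a little off and sometimes report something else, mostly with a low value. They report only what shows in the picture. A call takes as long as a camera call.
- bot.cut_out(query, camera): "region" (400x640 bool, what is visible of it).
- bot.tip_of(query, camera): "location" ([x, y, z] in mm, in world coordinates, good to about 4 mm: a listed point, or the origin of a listed thing).
The state is a dict: "time_s": time; "qpos": joint angles; "dq": joint speeds; "joint_torque": joint torques, N m; "tcp_pos": TCP position; "eef_rot": TCP orientation; "contact_force": force on the tool from outside, world axes, zero at the start; "moment": the same for the moment, N m; "width": opening from 0.0 (shut) to 1.0 (fully open); "gripper_force": force on a finger pad.
Only numpy, scipy, OpenCV 4.12 (cv2) and the standard library are available. Lean on these libraries where they do the work, as an engineer would, in place of code of your own. Each camera call takes 0.05 s, during which the arm holds its last target. There are 200 camera calls.

## Working session

There is one attempt and no reset: what is moved stays moved. The work goes in short steps, Python scripts to look and compute and a tool call to move; the robot and the scene stay as the last step left them, time stands still between calls to the robot, and variables do not carry over. Pictures are saved under pics/ and viewed, at most 10 in all, crops included, and the job is handed in when it is done.

Besides the shell and the picture viewer there is one more tool, called after "Call:" by a JSON object that holds its "op" and its "data", one argument or row to a line. apply_moves: Moves the arm, as the interface text tells. Its arguments: {"type":"object","properties":{"rows":{"type":"array","items":{"type":"array","items":{"type":"number"}}},"newtons":{"type":"number"}},"required":["rows"]}

```bash
mkdir -p pics; python3 - <<'E'
from cell import bot
import cv2,numpy as np
for c in("scene","top"):
    im=bot.get_image(c); cv2.imwrite(f"pics/{c}0.png",im["image"][:,:,::-1])
    print(c,im["xyz"],np.round(im["rotation"],3).tolist(),im["mtx"].tolist() if hasattr(im["mtx"],'tolist') else im["mtx"])
    for q in["press","column","handle","dial_grip","blank","punch","jar","cup","roll","tub","tray"]:
        r=bot.tip_of(q,c)
        print(q,[(np.round(d["location"]).tolist(),round(d["confidence"],2)) for d in r[:2]])
s=bot.get_state();print({k:np.round(v,3).tolist() for k,v in s.items()})
E
```

```text
scene [ 934.36544671 -526.99132883  937.55343333] [-2.353, -0.771, 0.266] [[416.42250154800047, 0.0, 321.42961619757125], [0.0, 416.42250154800047, 199.95272307803808], [0.0, 0.0, 1.0]]
press [([665.0, -113.0, -2.0], 0.76)]
column [([662.0, -117.0, 120.0], 0.74), ([365.0, 239.0, -2.0], 0.28)]
handle [([545.0, 83.0, 181.0], 0.58), ([365.0, 238.0, -1.0], 0.53)]
dial_grip [([583.0, 16.0, 185.0], 0.86)]
blank [([472.0, -142.0, 24.0], 0.8), ([531.0, -51.0, 28.0], 0.53)]
punch [([530.0, -51.0, 24.0], 0.66)]
jar [([476.0, 395.0, 1.0], 0.83)]
cup [([474.0, 392.0, -1.0], 0.62), ([366.0, 239.0, -2.0], 0.57)]
roll [([446.0, -351.0, 6.0], 0.64)]
tub [([590.0, -410.0, -1.0], 0.7)]
tray [([616.0, 326.0, 0.0], 0.66)]
top [ 360.29160624   -3.24463085 1082.09318187] [-2.157, 2.1, -0.214] [[386.92375174360734, 0.0, 316.2607041359485], [0.0, 386.92375174360734, 203.87765928661287], [0.0, 0.0, 1.0]]
press [([667.0, -116.0, 6.0], 0.83)]
column [([542.0, 85.0, 177.0], 0.7), ([663.0, -117.0, 123.0], 0.59)]
handle [([547.0, 86.0, 178.0], 0.71)]
dial_grip [([586.0, 18.0, 190.0], 0.79)]
blank [([468.0, -147.0, 28.0], 0.76)]
punch [([532.0, -54.0, 31.0], 0.57)]
jar [([475.0, 397.0, -0.0], 0.65)]
cup [([366.0, 236.0, -1.0], 0.93)]
roll [([449.0, -355.0, 0.0], 0.66), ([613.0, 327.0, -4.0], 0.28)]
tub [([594.0, -412.0, -1.0], 0.96)]
tray [([615.0, 330.0, 0.0], 0.74)]
{'time_s': 1.2, 'qpos': [-1.436, 0.158, 1.597, -0.0, 1.386, -0.21], 'dq': [0.0, 0.0, 0.0, -0.001, 0.001, -0.0], 'joint_torque': [0.001, -39.601, -33.17, -0.0, 0.001, -0.0], 'tcp_pos': [194.332, -541.158, 192.125], 'eef_rot': [3.095, 0.539, -0.0], 'contact_force': [-0.269, -0.438, 0.747], 'moment': [0.031, 0.032, -0.046], 'gripper_force': 0.0, 'width': 1.0}
```

```bash
python3 -c "
import cv2,numpy as np
a=cv2.imread('pics/scene0.png');b=cv2.imread('pics/top0.png');cv2.imwrite('pics/s0.png',a)"
```

```text
(no output)
```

View pics/scene0.png

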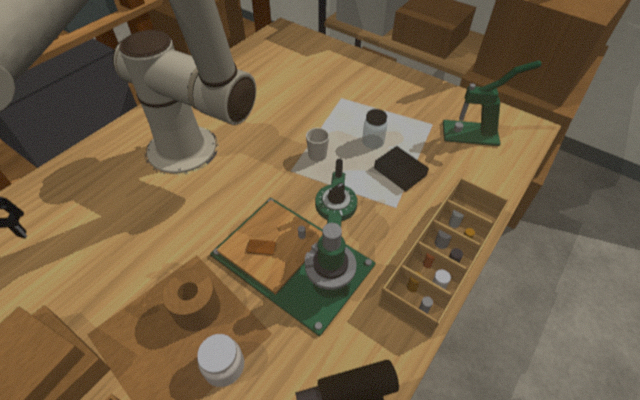

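View pics/top0.png

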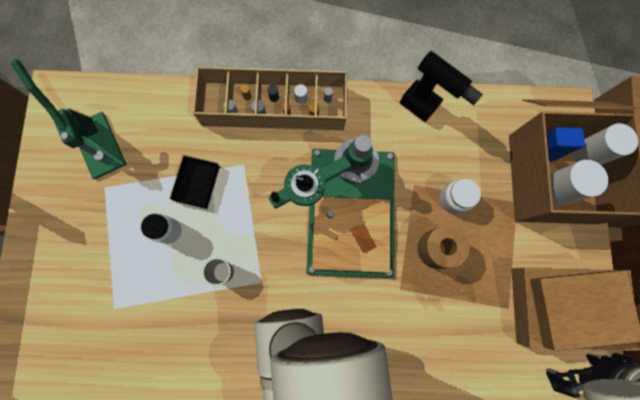

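The scene view shows the press centre, with its arm swung out to world +y (handle near pixel (339,165)). In the top view the column is at about (360,150), the dial at (305,183) and the handle at (278,198). The foot spans about (313,150) to (395,276).

```bash
cat > h.py <<'E'
from cell import bot
import numpy as np, cv2
from scipy.spatial.transform import Rotation as R
def ray(im,px,z):
    K=np.array(im["mtx"]);Rc=np.array(im["rotation"]);Rc=Rc if Rc.shape==(3,3) else R.from_rotvec(Rc).as_matrix()
    d=Rc@np.linalg.inv(K)@[px[0],px[1],1.];o=np.array(im["xyz"]);return o+d*(z-o[2])/d[2]
def cur():
    s=bot.get_state();Rm=R.from_rotvec(s["eef_rot"]);x=Rm.apply([1,0,0]);return s,np.array(s["tcp_pos"]),Rm,np.arctan2(x[1],x[0])
def rel(p,th):
    "row (cm, rad) from the present pose to TCP p, tool down with x axis at yaw th"
    s,t,Rm,_=cur();T=R.from_matrix([[np.cos(th),np.sin(th),0],[np.sin(th),-np.cos(th),0],[0,0,-1]])
    return np.round(np.r_[Rm.inv().apply(np.array(p)-t)/10,(Rm.inv()*T).as_rotvec()],3).tolist()
E
python3 - <<'E'
from h import *
im=bot.get_image("top")
c=[ray(im,p,15)[:2].round(0) for p in((313,150),(396,150),(394,276),(307,273))];print(c)
m=bot.cut_out("press","top")[0]["region"].astype(np.uint8)
print(cv2.minAreaRect(cv2.findNonZero(m)))
# green frame + bed edge: fit lines with the left/right edge of the foot
hsv=cv2.cvtColor(im["image"],cv2.COLOR_RGB2HSV);g=((hsv[...,0]>60)&(hsv[...,0]<95)&(hsv[...,1]>90)).astype(np.uint8)
L=[];Rr=[]
for r in range(215,268):
    xs=np.where(g[r,295:410])[0]+295
    if len(xs): L.append(ray(im,(xs[0],r),15)[:2]);Rr.append(ray(im,(xs[-1],r),15)[:2])
for q in(L,Rr):
    v=cv2.fitLine(np.array(q,np.float32),cv2.DIST_HUBER,0,.01,.01).ravel();print("yaw",np.arctan2(v[1],v[0]),v[2:])
print(rel((545,85,320),2.107))
cv2.imwrite("pics/dial.png",cv2.resize(im["image"][130:220,260:400,::-1],None,fx=5,fy=5,interpolation=cv2.INTER_CUBIC))
E
```

```text
[array([721.,  -1.]), array([ 728., -241.]), array([ 369., -230.]), array([371.,   6.])]
((331.8132629394531, 205.55120849609375), (125.84394073486328, 143.75782775878906), 0.6095065474510193)
yaw -0.014238023 [456.73657     3.8662412]
yaw -0.0112229 [ 471.72238 -226.09045]
[54.168, -47.074, -12.788, -0.0, -0.0, -1.762]
```

View pics/dial.png

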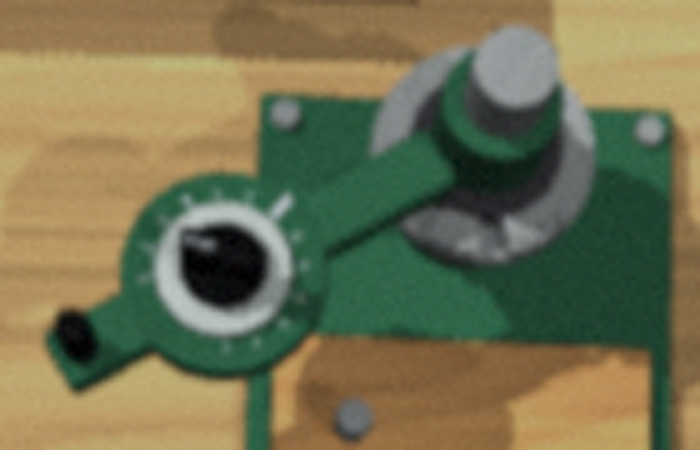

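Call:
{"op": "apply_moves", "data": {
  "rows": [
    [4.2,-3.7,-2.6,0,0,-0.17,8.5],
    [8.5,-7.4,-5.2,0,0,-0.34,8.5],
    [12.7,-11.1,-7.8,0,0,-0.51,8.5],
    [17,-14.8,-10.4,0,0,-0.68,6],
    [21.2,-18.5,-12.8,0,0,-0.85,6]
  ],
  "newtons": 30
}}

```text
time_s: 1.92
tcp_pos: [332.0, -293.8, 321.3]
eef_rot: [2.592, 1.773, 0.0]
contact_force: [0.7, -1.3, 0.3]
width: 0.702
gripper_force: 0.0
```

```bash
python3 -c "
from h import *
print(cur()[1],cur()[3],rel((545.5,85,320),2.107))"
```

```text
[ 331.98580373 -293.7777465   321.27772365] 1.2000335426245883 [43.04, 6.176, 0.112, 0.001, 0.001, -0.907]
```

Call:
{"op": "apply_moves", "data": {
  "rows": [
    [5.5,0.8,0,0,0,-0.16,6],
    [11,1.6,0,0,0,-0.32,6],
    [16.5,2.4,0,0,0,-0.48,6],
    [22,3.2,0,0,0,-0.64,6],
    [27.5,4,0,0,0,-0.8,6]
  ]
}}

```text
time_s: 2.55
tcp_pos: [470.2, -52.5, 320.4]
eef_rot: [1.697, 2.643, 0.0]
contact_force: [0.5, -1.0, 0.1]
width: 0.704
gripper_force: 0.0
```

```bash
python3 -c "
from h import *
print(cur()[1],cur()[3],rel((545.5,85,320),2.107))"
```

```text
[470.21934819 -52.53465122 320.37289291] 2.0001515539251717 [9.371, 12.57, 0.038, 0.001, 0.001, -0.107]
```

Call:
{"op": "apply_moves", "data": {
  "rows": [
    [3.1,4.2,0,0,0,-0.04,6],
    [6.2,8.4,0,0,0,-0.08,6],
    [9.4,12.6,0,0,0,-0.107,6],
    [9.4,12.6,3,0,0,-0.107,6],
    [9.4,12.6,7,0,0,-0.107,6]
  ]
}}

```text
time_s: 3.18
tcp_pos: [546.7, 84.0, 250.3]
eef_rot: [1.557, 2.726, 0.002]
contact_force: [0.7, 0.6, 0.4]
width: 0.703
gripper_force: 0.0
```

```bash
python3 - <<'E'
from h import *
for c in("scene","top"):
    im=bot.get_image(c)
    print([(np.round(d["location"]).tolist(),round(d["confidence"],2)) for d in bot.tip_of("handle",c)[:2]])
print(cur()[1],rel((545.5,85,163),2.107))
im=bot.get_image("scene");cv2.imwrite("pics/a.png",cv2.resize(im["image"][70:270,220:440,::-1],None,fx=3,fy=3))
E
```

```text
[]
[([544.0, 86.0, 178.0], 0.9), ([667.0, -118.0, 5.0], 0.54)]
[545.51349153  83.19563123 250.44270652] [0.153, 0.095, 8.744, -0.001, -0.0, -0.005]
```

View pics/a.png

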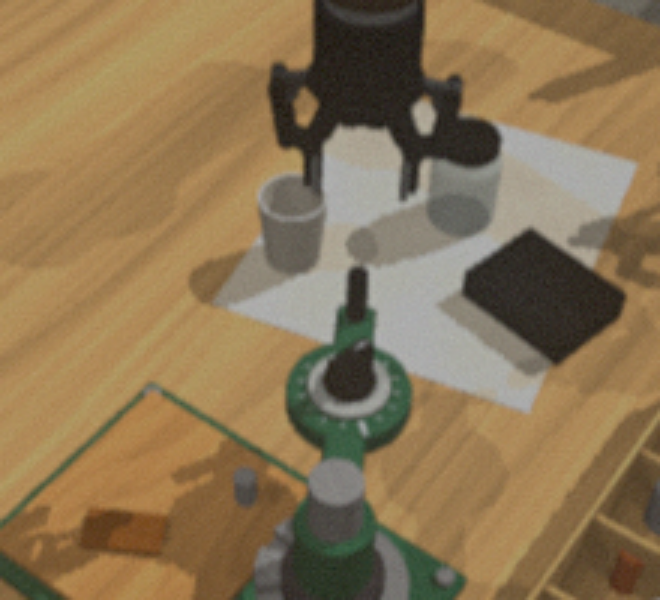

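The fingers (about (312,180) and (410,180) in the crop) straddle the handle post at (357,290) well. Now I descend and grip.

Call:
{"op": "apply_moves", "data": {
  "rows": [
    [0.2,0.1,4,0,0,0,6],
    [0.2,0.1,8.7,0,0,0,6],
    [0.2,0.1,8.7,0,0,0,1],
    [0.2,0.1,8.7,0,0,0,1],
    [0.2,0.1,8.7,0,0,0,1]
  ],
  "newtons": 35
}}

```text
time_s: 4.05
tcp_pos: [547.7, 85.3, 166.4]
eef_rot: [1.558, 2.722, 0.004]
contact_force: [-0.4, -0.8, -0.7]
width: 0.118
gripper_force: 0.0
```

Call:
{"op": "apply_moves", "data": {
  "rows": [
    [0,0,0,0,0,0,1],
    [0,0,0,0,0,0,1],
    [0,0,0,0,0,0,1]
  ]
}}

```text
time_s: 4.42
tcp_pos: [547.3, 85.4, 165.8]
eef_rot: [1.559, 2.723, 0.003]
contact_force: [-0.5, -1.2, 6.7]
width: 0.118
gripper_force: 3.3
```

```bash
python3 - <<'E'
from h import *
im=bot.get_image("scene");a=cv2.resize(im["image"][100:240,280:400,::-1],None,fx=4,fy=4)
im=bot.get_image("top");b=cv2.resize(im["image"][130:270,230:330,::-1],None,fx=4,fy=4)
cv2.imwrite("pics/b.png",np.hstack([a[:560,:400],b[:560,:400]]))
print(bot.get_state())
E
```

```text
{'time_s': 4.525, 'qpos': array([-6.34765693e-02,  1.21005655e-01,  1.69132130e+00, -9.59491569e-06,
        1.32450015e+00, -5.94496345e-01]), 'dq': array([-0.00113906,  0.000347  ,  0.00060878, -0.00098826,  0.00019124,
        0.00049144]), 'joint_torque': array([-4.38481409e-03, -3.39450252e+01, -2.93932110e+01,  1.12204050e-02,
       -8.04784731e-02,  1.77459537e-03]), 'tcp_pos': array([547.31549119,  85.3503018 , 165.80800074]), 'eef_rot': array([1.55855923, 2.72279296, 0.00328157]), 'contact_force': array([0.15416729, 0.04204362, 7.48639911]), 'moment': array([0.00048752, 0.03486137, 0.00907924]), 'gripper_force': 3.344421163201332, 'width': 0.1196880026084863}
```

View pics/b.png

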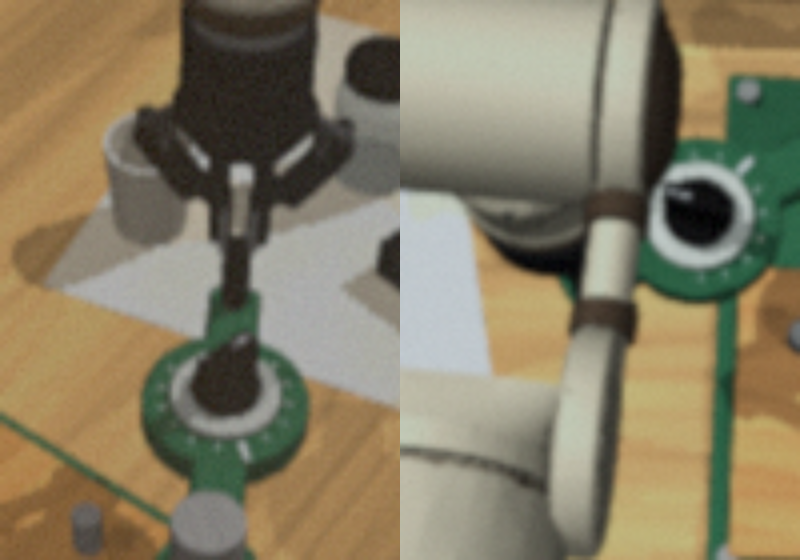

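```bash
python3 - <<'E'
from h import *
im=bot.get_image("scene")
K=im["mtx"];Rc=R.from_rotvec(im["rotation"]).as_matrix() if np.shape(im["rotation"])!=(3,3) else im["rotation"]
def pj(p): q=K@(Rc.T@(np.array(p)-im["xyz"]));return q[:2]/q[2]
t=cur()[1]
f=lambda p:((pj(p)-[280,100])*4).round(0)
print("tcp",f(t),"grasp",f(t+[0,0,19]))
for z in(151,181,206):print(z,f([545.5,85,z]))
# post seen from scene: top/bottom px (235,240)/(235,305)
for z,py in((206,238),(151,303)):print(ray(im,(280+236/4,100+py/4),z))
for q in("handle","dial_grip"):
  for c in("scene","top"):
    bot.get_image(c);print(q,c,[(np.round(d["location"]),round(d["confidence"],2)) for d in bot.tip_of(q,c)[:2]])
E
```

```text
tcp [234. 286.] grasp [235. 265.]
151 [231. 301.]
181 [232. 268.]
206 [234. 240.]
[545.37179146  87.35350679 206.        ]
[549.25106058  85.52808924 151.        ]
handle scene [(array([545.,  84., 182.]), 0.6)]
handle top [(array([546.,  86., 179.]), 0.89)]
dial_grip scene [(array([586.,  14., 186.]), 0.75), (array([529., -54.,  26.]), 0.6)]
dial_grip top [(array([584.,  16., 195.]), 0.8)]
```

Call:
{"op": "apply_moves", "data": {
  "rows": [
    [0,0,0,0,0,0,0],
    [0,0,0,0,0,0,0],
    [0,0,0,0,0,0,0],
    [0,0,0,0,0,0,0]
  ],
  "newtons": 40
}}

```text
time_s: 5.48
tcp_pos: [547.1, 85.4, 165.6]
eef_rot: [1.559, 2.723, 0.003]
contact_force: [-0.6, 0.1, 6.2]
width: 0.002
gripper_force: 3.0
```

```bash
python3 - <<'E'
from h import *
for c in("scene","top"):
    im=bot.get_image(c)
    K=im["mtx"];Rc=R.from_rotvec(im["rotation"]).as_matrix() if np.shape(im["rotation"])!=(3,3) else im["rotation"]
    def pj(p): q=K@(Rc.T@(np.array(p)-im["xyz"]));return (q[:2]/q[2]).round(0)
    t=np.array([194.3,-541.2,192.1]);y=np.array([np.sin(.345),-np.cos(.345),0])
    print(c,"start tips",[pj(t+y*k+[0,0,z]).tolist() for k in(-43,43) for z in(0,13)])
    t=cur()[1]
    for z in(0,20,60,100):print(z,pj(t+[0,0,z]))
    if c=="scene": a=cv2.resize(im["image"][90:190,290:390,::-1],None,fx=4,fy=4)
b=cv2.resize(cv2.imread("pics/scene0.png")[180:280,0:100],None,fx=4,fy=4)
cv2.imwrite("pics/c.png",np.hstack([a,b]))
E
```

```text
scene start tips [[35.0, 251.0], [31.0, 248.0], [4.0, 287.0], [-0.0, 284.0]]
0 [338. 172.]
20 [339. 166.]
60 [339. 155.]
100 [340. 142.]
top start tips [[536.0, 367.0], [539.0, 369.0], [571.0, 354.0], [575.0, 355.0]]
0 [276. 198.]
20 [275. 196.]
60 [274. 192.]
100 [272. 188.]
```

View pics/c.png

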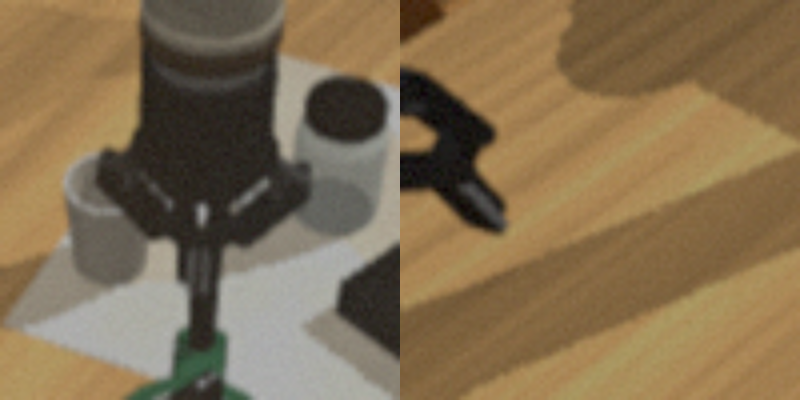

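Call:
{"op": "apply_moves", "data": {
  "rows": [
    [0,0,-2,0,0,0,6],
    [0,0,-2,0,0,0,6],
    [0,0,-2,0,0,0,6],
    [0,0,-2,0,0,0,6],
    [0,0,-2,0,0,0,6]
  ]
}}

```text
time_s: 6.2
tcp_pos: [545.1, 85.5, 182.4]
eef_rot: [-1.56, -2.726, 0.001]
contact_force: [0.2, -0.3, 0.4]
width: 0.706
gripper_force: 0.0
```

```bash
python3 - <<'E'
from h import *
print(bot.tcp_to_grasp,bot.get_state()["width"],cur()[1])
for n in("scene",):
    im=bot.get_image(n)
    K=im["mtx"];Rc=R.from_rotvec(im["rotation"]).as_matrix() if np.shape(im["rotation"])!=(3,3) else im["rotation"]
    def pj(p): q=K@(Rc.T@(np.array(p)-im["xyz"]));return (q[:2]/q[2]).round(1)
    s,t,Rm,th=cur()
    a=cv2.resize(im["image"][90:190,280:400,::-1],None,fx=6,fy=6)
    for h,col in((0,(0,0,255)),(40,(255,0,255))):
      for k in(-30,30):
        p=(pj(t+Rm.apply([0,k,0])+[0,0,h])-[280,90])*6;cv2.circle(a,tuple(int(v) for v in p),4,col,-1)
cv2.imwrite("pics/d.png",a)
E
```

```text
18.700000000000003 0.7059751626580291 [545.14464652  85.49726701 182.44036231]
```

View pics/d.png

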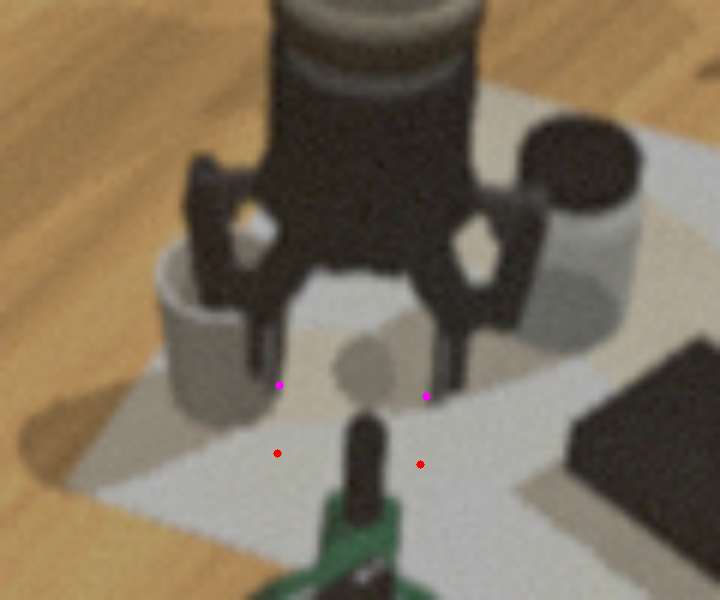

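The picture and the contact agree: the real fingertips sit about 40 mm behind the reported TCP, with tips at the magenta marks and the reported TCP at the red ones. I'll offset every height by 40 mm and grip lower.

Call:
{"op": "apply_moves", "data": {
  "rows": [
    [0,0,3,0,0,0,6],
    [0,0,5.5,0,0,0,6],
    [0,0,5.5,0,0,0,0.6],
    [0,0,5.5,0,0,0,0.6],
    [0,0,5.5,0,0,0,0.6]
  ],
  "newtons": 40
}}

```text
time_s: 6.88
tcp_pos: [546.5, 85.5, 129.6]
eef_rot: [1.56, 2.725, 0.002]
contact_force: [-0.0, -0.3, 0.6]
width: 0.2
gripper_force: 39.0
```

Call:
{"op": "apply_moves", "data": {
  "rows": [
    [0,0,0,0,0,0,0.6],
    [0,0,0,0,0,0,0.6]
  ]
}}

```text
time_s: 7.12
tcp_pos: [546.5, 85.5, 129.5]
eef_rot: [1.56, 2.725, 0.002]
contact_force: [0.3, 1.0, 5.2]
width: 0.197
gripper_force: 39.1
```

Call:
{"op": "apply_moves", "data": {
  "rows": [
    [0,0,-0.8,0,0,0,0.6],
    [0,0,-1.6,0,0,0,0.6],
    [0,0,-2.2,0,0,0,0.6],
    [0,0,-2.2,0,0,0,0.6]
  ]
}}

```text
time_s: 7.62
tcp_pos: [545.3, 84.9, 149.6]
eef_rot: [-1.561, -2.726, 0.002]
contact_force: [3.5, -4.9, -6.7]
width: 0.197
gripper_force: 39.5
```

```bash
cat >> h.py <<'E'
C=np.array([665.,-116.])
def hp(sw,r=234.): return C+r*np.array([-np.cos(sw),np.sin(sw)])
E
python3 - <<'E'
from h import *
print(cur()[1],cur()[3],np.arctan2(*(np.array([1,-1])*(cur()[1][:2]-C))[::-1]))
z=cur()[1][2]
for sw in(.95,.85,.75,.65,.55,.45,.35):print(sw,rel((*hp(sw),z),np.pi-sw))
E
```

```text
[545.27480507  84.85296426 149.63002681] 2.101534337246553 -2.108331280560494
0.95 [-0.077, -1.946, 0.002, -0.001, 0.0, -0.09]
0.85 [-0.404, -4.262, 0.005, -0.001, 0.0, -0.19]
0.75 [-0.96, -6.534, 0.008, -0.001, 0.0, -0.29]
0.65 [-1.74, -8.739, 0.01, -0.001, 0.0, -0.39]
0.55 [-2.736, -10.855, 0.013, -0.001, 0.0, -0.49]
0.45 [-3.939, -12.861, 0.016, -0.001, 0.0, -0.59]
0.35 [-5.336, -14.737, 0.019, -0.001, 0.0, -0.69]
```

Call:
{"op": "apply_moves", "data": {
  "rows": [
    [-0.1,-1.95,0,0,0,-0.09,0.6],
    [-0.4,-4.25,0,0,0,-0.19,0.6],
    [-0.95,-6.55,0,0,0,-0.29,0.6],
    [-1.75,-8.75,0,0,0,-0.39,0.6],
    [-2.75,-10.85,0,0,0,-0.49,0.6]
  ]
}}

```text
time_s: 8.25
tcp_pos: [466.0, 6.1, 149.9]
eef_rot: [0.848, 3.023, 0.0]
contact_force: [7.3, -4.2, -7.6]
width: 0.195
gripper_force: 39.5
```

```bash
python3 - <<'E'
from h import *
print(cur()[1],cur()[3],bot.get_state()["contact_force"])
z=cur()[1][2]
for sw in(.5,.45,.4,.35,.32):print(sw,rel((*hp(sw),z),np.pi-sw))
E
```

```text
[465.973241     6.13181034 149.89386067] 2.5947513178438912 [ 7.30386091 -4.15559981 -7.60280651]
0.5 [0.023, -1.179, -0.001, 0.001, 0.002, -0.047]
0.45 [-0.061, -2.345, -0.001, 0.001, 0.002, -0.097]
0.4 [-0.203, -3.507, -0.002, 0.0, 0.002, -0.147]
0.35 [-0.403, -4.659, -0.002, 0.0, 0.002, -0.197]
0.32 [-0.551, -5.346, -0.002, 0.0, 0.002, -0.227]
```

Call:
{"op": "apply_moves", "data": {
  "rows": [
    [0,-1.2,0,0,0,-0.05,0.6],
    [-0.1,-2.35,0,0,0,-0.1,0.6],
    [-0.2,-3.5,0,0,0,-0.15,0.6],
    [-0.4,-4.7,0,0,0,-0.2,0.6],
    [-0.5,-5.1,0,0,0,-0.22,0.6]
  ]
}}

```text
time_s: 8.88
tcp_pos: [444.6, -39.7, 150.3]
eef_rot: [0.516, 3.096, 0.001]
contact_force: [6.4, -2.3, -6.9]
width: 0.199
gripper_force: 39.7
```

Call:
{"op": "apply_moves", "data": {
  "rows": [
    [0,0,0.5,0,0,0,0.6],
    [0,0,0.9,0,0,0,0.6],
    [0,0,1.2,0,0,0,0.6],
    [0,0,1.2,0,0,0,0.6]
  ]
}}

```text
time_s: 9.38
tcp_pos: [444.7, -39.3, 139.5]
eef_rot: [0.516, 3.096, 0.0]
contact_force: [1.8, -1.1, 2.5]
width: 0.198
gripper_force: 40.8
```

Call:
{"op": "apply_moves", "data": {
  "rows": [
    [0,0,0,0,0,0,2.6],
    [0,0,0,0,0,0,2.6],
    [0,0,0,0,0,0,2.6]
  ]
}}

```text
time_s: 9.75
tcp_pos: [443.1, -39.0, 137.8]
eef_rot: [-0.515, -3.098, -0.001]
contact_force: [0.9, -0.1, -0.4]
width: 0.305
gripper_force: 0.0
```

```bash
python3 - <<'E'
from h import *
print(cur()[1],cur()[3],bot.get_state()["contact_force"])
p=cur()[1];print("sw",np.arctan2(p[1]-C[1],C[0]-p[0]),np.hypot(*(p[:2]-C)))
for c in("scene","top"):
    bot.get_image(c);print(c,[(np.round(d["location"]),round(d["confidence"],2)) for q in("handle","dial_grip") for d in bot.tip_of(q,c)[:1]])
z=p[2]
for sw in(.3,.27,.24,.21,.18,.15):print(sw,rel((*hp(sw),z),np.pi-sw))
E
```

```text
[443.11371226 -38.98910502 137.81363749] 2.8118616505375824 [ 0.92042019 -0.09536018 -0.42626509]
sw 0.33406549616342307 234.87060827471333
scene [(array([442., -41., 191.]), 0.71), (array([517., -67., 194.]), 0.69)]
top []
0.3 [-0.057, -0.783, 0.023, 0.0, -0.0, -0.03]
0.27 [-0.089, -1.485, 0.023, 0.0, -0.0, -0.06]
0.24 [-0.141, -2.185, 0.023, 0.0, -0.0, -0.09]
0.21 [-0.215, -2.883, 0.023, 0.0, -0.0, -0.12]
0.18 [-0.309, -3.578, 0.023, 0.0, -0.0, -0.15]
0.15 [-0.424, -4.271, 0.023, 0.0, -0.0, -0.18]
```

Call:
{"op": "apply_moves", "data": {
  "rows": [
    [0,-0.5,0,0,0,-0.02,2.6],
    [-0.05,-1.0,0,0,0,-0.04,2.6],
    [-0.1,-1.5,0,0,0,-0.06,2.6],
    [-0.15,-2.0,0,0,0,-0.08,2.6]
  ]
}}

```text
time_s: 10.55
tcp_pos: [438.2, -59.0, 138.0]
eef_rot: [-0.389, -3.117, -0.0]
contact_force: [0.2, 1.9, -0.5]
width: 0.303
gripper_force: 0.6
```

Call:
{"op": "apply_moves", "data": {
  "rows": [
    [0,-0.5,0,0,0,-0.02,2.6],
    [-0.05,-1.0,0,0,0,-0.04,2.6],
    [-0.1,-1.5,0,0,0,-0.06,2.6]
  ]
}}

```text
time_s: 10.92
tcp_pos: [435.6, -73.8, 138.1]
eef_rot: [-0.296, -3.127, -0.0]
contact_force: [-0.9, 1.5, 0.1]
width: 0.305
gripper_force: 0.6
```

```bash
cat > w.py <<'E'
from h import *
p=cur()[1];sw=np.arctan2(p[1]-C[1],C[0]-p[0]);print(p,"sw",sw,"r",np.hypot(*(p[:2]-C)),"th",np.pi-cur()[3])
for c in("scene","top"):
    bot.get_image(c);print(c,[(np.round(d["location"]),round(d["confidence"],2)) for q in("handle","dial_grip") for d in bot.tip_of(q,c)[:1]])
E
python3 w.py
```

```text
[435.58865689 -73.81598775 138.05811903] sw 0.18184799959572104 r 233.25748699088143 th 0.18848797836545295
scene [(array([433., -70., 193.]), 0.71), (array([514., -86., 194.]), 0.58)]
top []
```

Call:
{"op": "apply_moves", "data": {
  "rows": [
    [0,-0.5,0,0,0,-0.02,2.6],
    [-0.03,-1.0,0,0,0,-0.04,2.6],
    [-0.08,-1.5,0,0,0,-0.06,2.6]
  ]
}}

```text
time_s: 11.6
tcp_pos: [433.5, -88.6, 138.1]
eef_rot: [-0.202, -3.135, -0.0]
contact_force: [-0.8, 2.1, -0.3]
width: 0.306
gripper_force: 0.6
```

Call:
{"op": "apply_moves", "data": {
  "rows": [
    [0,-0.5,0,0,0,-0.02,2.6],
    [-0.03,-1.0,0,0,0,-0.04,2.6],
    [-0.08,-1.5,0,0,0,-0.06,2.6]
  ]
}}

```text
time_s: 11.98
tcp_pos: [432.3, -103.7, 137.9]
eef_rot: [-0.107, -3.139, -0.0]
contact_force: [-0.0, 0.9, -0.8]
width: 0.306
gripper_force: 0.4
```

```bash
python3 w.py
```

```text
[ 432.2677313  -103.68496303  137.92334281] sw 0.052865733970355724 r 233.05786627102896 th 0.0684584076678667
scene [(array([ 431., -102.,  191.]), 0.65), (array([ 511., -107.,  193.]), 0.83)]
top []
```

Call:
{"op": "apply_moves", "data": {
  "rows": [
    [0,-0.5,0,0,0,-0.02,2.6],
    [-0.02,-1.0,0,0,0,-0.04,2.6],
    [-0.05,-1.5,0,0,0,-0.06,2.6]
  ]
}}

```text
time_s: 12.65
tcp_pos: [432.0, -118.8, 138.1]
eef_rot: [-0.013, -3.142, 0.0]
contact_force: [0.4, -1.1, 0.0]
width: 0.306
gripper_force: 0.0
```

Call:
{"op": "apply_moves", "data": {
  "rows": [
    [0,-0.5,0,0,0,-0.02,2.6],
    [-0.02,-1.0,0,0,0,-0.04,2.6],
    [-0.05,-1.5,0,0,0,-0.06,2.6]
  ]
}}

```text
time_s: 13.02
tcp_pos: [432.3, -133.8, 138.1]
eef_rot: [-0.081, 3.141, -0.0]
contact_force: [-0.0, -0.3, 0.2]
width: 0.304
gripper_force: 0.0
```

```bash
python3 w.py
```

```text
[ 432.34379357 -133.75831409  138.11620064] sw -0.07618084847366156 r 233.33295547101167 th 6.2317046795059134
scene [(array([ 430., -131.,  183.]), 0.68), (array([ 513., -130.,  186.]), 0.66)]
top [(array([ 664., -118.,  122.]), 0.58), (array([ 512., -124.,  190.]), 0.51)]
```

Call:
{"op": "apply_moves", "data": {
  "rows": [
    [0,-0.4,0,0,0,0,2.6],
    [0,-0.8,0,0,0,0,2.6],
    [0,-1.1,0,0,0,0,2.6],
    [0,-1.1,0,0,0,0,2.6]
  ]
}}

```text
time_s: 13.82
tcp_pos: [432.8, -144.5, 138.1]
eef_rot: [0.078, -3.14, -0.0]
contact_force: [-0.3, 0.8, 0.1]
width: 0.304
gripper_force: 0.3
```

```bash
python3 w.py
```

```text
[ 432.82337512 -144.52450085  138.05222654] sw -0.12224431368439764 r 233.92227831142657 th 6.233409461085792
scene [(array([ 431., -143.,  178.]), 0.65), (array([ 512., -134.,  186.]), 0.73)]
top [(array([ 433., -139.,  180.]), 0.9), (array([ 509., -132.,  190.]), 0.58)]
```

Call:
{"op": "apply_moves", "data": {
  "rows": [
    [0,-0.4,0,0,0,0,2.6],
    [0,-0.8,0,0,0,0,2.6],
    [0,-0.8,0,0,0,0,2.6]
  ]
}}

```text
time_s: 14.5
tcp_pos: [433.2, -151.0, 137.9]
eef_rot: [0.078, -3.14, -0.006]
contact_force: [0.9, 7.3, 1.2]
width: 0.302
gripper_force: 3.6
```

```bash
python3 w.py
```

```text
[ 433.20279395 -151.01202139  137.89837977] sw -0.14991269136837188 r 234.42650527727093 th 6.233254295317302
scene [(array([ 434., -149.,  183.]), 0.77), (array([ 513., -136.,  182.]), 0.83)]
top [(array([ 431., -149.,  177.]), 0.74), (array([ 512., -135.,  194.]), 0.62)]
```

Call:
{"op": "apply_moves", "data": {
  "rows": [
    [0,0.6,0,0,0,0,2.6],
    [0,0.6,0,0,0,0,4.5],
    [0,0.6,-3,0,0,0,4.5],
    [0,0.6,-7,0,0,0,4.5],
    [0,0.6,-10,0,0,0,4.5]
  ]
}}

```text
time_s: 15.42
tcp_pos: [433.4, -147.3, 240.1]
eef_rot: [-0.078, 3.139, -0.004]
contact_force: [0.6, -0.1, 0.4]
width: 0.524
gripper_force: 0.0
```

```bash
python3 - <<'E'
from h import *
for c in("scene","top"):
    im=bot.get_image(c);print(c,[(np.round(d["location"]),round(d["confidence"],2)) for q in("handle","dial_grip") for d in bot.tip_of(q,c)[:1]])
    K=im["mtx"];Rc=R.from_rotvec(im["rotation"]).as_matrix() if np.shape(im["rotation"])!=(3,3) else im["rotation"]
    q=K@(Rc.T@(np.array([512,-136,194])-im["xyz"]));u,v=(q[:2]/q[2]).astype(int)
    a=cv2.resize(im["image"][v-25:v+25,u-25:u+25,::-1],None,fx=8,fy=8,interpolation=cv2.INTER_CUBIC)
    b=a if c=="scene" else np.hstack([b,a]); print(u,v)
cv2.imwrite("pics/e.png",b)
print(cur()[1],cur()[3],bot.get_state()["width"])
E
```

```text
scene [(array([ 434., -139.,  184.]), 0.56), (array([ 510., -132.,  184.]), 0.61)]
269 214
top [(array([ 429., -138.,  176.]), 0.76), (array([ 514., -132.,  190.]), 0.78)]
369 212
[ 432.28881022 -146.16327514  236.59321747] -3.0916472905099512 0.5240764784367778
```

View pics/e.png

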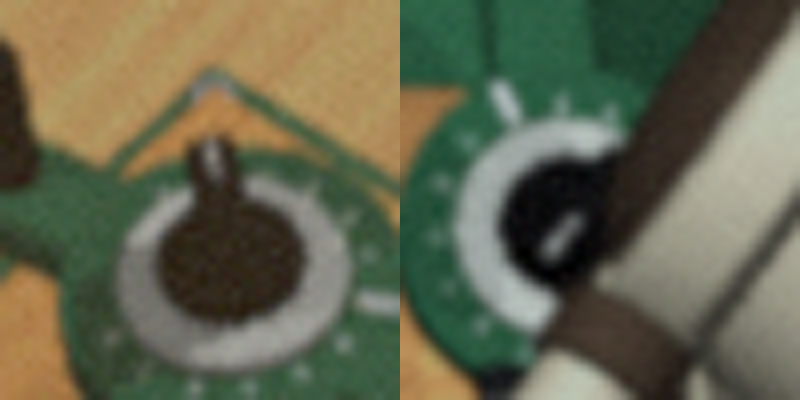

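```bash
python3 - <<'E'
from h import *
for c,l in(("top",((366.25,213.9),(362.5,218.5))),("scene",((271,211.25),(270.25,206.75)))):
    im=bot.get_image(c)
    for z in(190,197):
        a,b=[ray(im,p,z)[:2] for p in l];m=(a+b)/2;D=np.array([511.5,-133.])
        print(c,z,a.round(1),b.round(1),"dir",np.arctan2(*(b-a)[::-1]),"from centre",np.arctan2(*(m-D)[::-1]),np.hypot(*(m-D)))
E
```

```text
top 190 [ 509.3 -129.8] [ 498.1 -121. ] dir 2.474775588684146 from centre 2.3692401434560533 10.900367245318478
top 197 [ 508.1 -128.8] [ 497.  -120.1] dir 2.474775588684142 from centre 2.3772143842038393 12.375566297295453
scene 190 [ 506.4 -126.1] [ 496.5 -117.2] dir 2.407008333052173 from centre 2.296092073965388 15.169002421868575
scene 197 [ 510.4 -129.8] [ 500.6 -121. ] dir 2.4070083330521697 from centre 2.2426434863466467 9.653373489902775
```

```bash
python3 - <<'E'
from h import *
print(cur()[1],rel((512,-133.3,237),2.42),rel((512,-133.3,130),2.42))
E
```

```text
[ 432.26443201 -145.95945442  236.57671201] [-8.027, 0.865, -0.059, 0.001, -0.003, 0.772] [-8.05, 0.849, 10.641, 0.001, -0.003, 0.772]
```

Call:
{"op": "apply_moves", "data": {
  "rows": [
    [-1.6,0.2,0,0,0,0.16,4.5],
    [-3.2,0.4,0,0,0,0.32,4.5],
    [-4.8,0.5,0,0,0,0.48,4.5],
    [-6.4,0.7,0,0,0,0.64,4.5],
    [-8.0,0.86,0,0,0,0.77,4.5]
  ]
}}

```text
time_s: 16.45
tcp_pos: [512.5, -133.4, 236.9]
eef_rot: [-1.112, -2.936, -0.0]
contact_force: [0.5, 0.7, -0.3]
width: 0.526
gripper_force: 0.0
```

```bash
python3 - <<'E'
from h import *
print(bot.get_state()["width"],cur()[1],cur()[3],rel((512,-133.3,130),2.42))
for c in("scene","top"):
    im=bot.get_image(c);print(c,[(np.round(d["location"]),round(d["confidence"],2)) for q in("handle","dial_grip") for d in bot.tip_of(q,c)[:1]])
E
```

```text
0.5257020284126316 [ 512.46860805 -133.42160517  236.85942379] 2.417298088280766 [0.023, -0.015, 10.686, -0.001, -0.002, -0.003]
scene [(array([ 432., -140.,  180.]), 0.78), (array([ 511., -131.,  187.]), 0.51)]
top [(array([ 430., -141.,  180.]), 0.62), (array([ 513., -132.,  190.]), 0.49)]
```

Call:
{"op": "apply_moves", "data": {
  "rows": [
    [0,0,4,0,0,0,4.5],
    [0,0,8,0,0,0,4.5],
    [0,0,9.5,0,0,0,4.5],
    [0,0,10.5,0,0,0,4.5],
    [0,0,10.5,0,0,0,4.5]
  ]
}}

```text
time_s: 17.38
tcp_pos: [512.7, -133.9, 133.6]
eef_rot: [1.106, 2.94, -0.0]
contact_force: [0.6, 0.6, 0.0]
width: 0.532
gripper_force: 0.0
```

Call:
{"op": "apply_moves", "data": {
  "rows": [
    [0,0,0,0,0,0,0.4],
    [0,0,0,0,0,0,0.4],
    [0,0,0,0,0,0,0.4],
    [0,0,0,0,0,0,0.4]
  ],
  "newtons": 40
}}

```text
time_s: 17.88
tcp_pos: [514.1, -134.0, 134.6]
eef_rot: [1.105, 2.937, 0.001]
contact_force: [4.1, 1.3, 5.0]
width: 0.154
gripper_force: 42.1
```

Call:
{"op": "apply_moves", "data": {
  "rows": [
    [0,0,0,0,0,0.14,0.4],
    [0,0,0,0,0,0.28,0.4],
    [0,0,0,0,0,0.42,0.4],
    [0,0,0,0,0,0.56,0.4],
    [0,0,0,0,0,0.7,0.4]
  ]
}}

```text
time_s: 18.5
tcp_pos: [512.0, -134.5, 134.5]
eef_rot: [2.052, 2.378, -0.003]
contact_force: [-4.4, -0.9, 10.6]
width: 0.156
gripper_force: 42.9
```

```bash
python3 w.py; python3 -c "
from h import *
s=cur();print(s[3],s[0]['contact_force'],s[0]['moment'],s[0]['width'],rel((512,-133.3,134),.447))"
```

```text
[ 511.95759855 -134.53309832  134.54912614] sw -0.12051100246193919 r 154.1604760449432 th 1.4240012181139219
scene [(array([ 432., -141.,  184.]), 0.75), (array([ 513., -134.,  185.]), 0.49)]
top [(array([ 428., -141.,  181.]), 0.72), (array([ 509., -129.,  192.]), 0.42)]
1.7218657918258569 [-4.41207288 -0.49138644  9.15835923] [-0.02211237  0.63823111 -0.04541748] 0.1554757795801562 [0.12, 0.022, 0.056, -0.0, 0.002, 1.275]
```

Call:
{"op": "apply_moves", "data": {
  "rows": [
    [0,0,0,0,0,0.14,0.4],
    [0,0,0,0,0,0.28,0.4],
    [0,0,0,0,0,0.42,0.4],
    [0,0,0,0,0,0.56,0.4],
    [0,0,0,0,0,0.7,0.4]
  ]
}}

```text
time_s: 19.42
tcp_pos: [509.7, -134.4, 134.5]
eef_rot: [-2.741, -1.53, 0.01]
contact_force: [-13.3, -0.2, 17.0]
width: 0.152
gripper_force: 43.7
```

Call:
{"op": "apply_moves", "data": {
  "rows": [
    [0,0,0,0,0,0.13,0.4],
    [0,0,0,0,0,0.26,0.4],
    [0,0,0,0,0,0.4,0.4],
    [0,0,0,0,0,0.53,0.4],
    [0,0,0,0,0,0.57,0.4]
  ]
}}

```text
time_s: 20.05
tcp_pos: [508.5, -134.1, 134.5]
eef_rot: [-3.061, -0.701, 0.015]
contact_force: [-16.3, 1.5, 19.9]
width: 0.153
gripper_force: 44.1
```

```bash
python3 w.py; python3 -c "
from h import *
s=cur();print(s[3],s[0]['contact_force'],s[0]['moment'],s[0]['width'])"
```

```text
[ 508.47440003 -134.12996896  134.51506138] sw -0.11531364923669511 r 157.57207627525128 th 2.6910975992418034
scene [(array([ 432., -142.,  182.]), 0.83), (array([ 512., -132.,  186.]), 0.72)]
top [(array([ 430., -142.,  181.]), 0.8), (array([ 512., -132.,  191.]), 0.36)]
0.4523198148565991 [-17.55528235  -0.23197335  18.2781601 ] [ 0.25699394  2.75329495 -0.0497692 ] 0.1522163103471209
```

Call:
{"op": "apply_moves", "data": {
  "rows": [
    [0,0,0,0,0,0,4.0],
    [0,0,0,0,0,0,4.0],
    [0,0,-4,0,0,0,4.0],
    [0,0,-9,0,0,0,4.0],
    [0,0,-14,0,0,0,4.0]
  ]
}}

```text
time_s: 20.98
tcp_pos: [512.0, -133.5, 273.9]
eef_rot: [-3.061, -0.703, 0.002]
contact_force: [0.5, 0.2, 0.2]
width: 0.464
gripper_force: 0.0
```

Call:
{"op": "apply_moves", "data": {
  "rows": [
    [-5,0,0,0,0,0,4.0],
    [-10,0,0,0,0,0,4.0],
    [-15,0,0,0,0,0,4.0],
    [-20,0,0,0,0,0,4.0]
  ]
}}

```text
time_s: 21.48
tcp_pos: [331.0, -221.3, 272.7]
eef_rot: [-3.061, -0.705, 0.001]
contact_force: [-0.6, -0.7, 0.8]
width: 0.465
gripper_force: 0.0
```

```bash
python3 w.py; python3 - <<'E'
from h import *
im=bot.get_image("scene");a=cv2.resize(im["image"][185:240,240:300,::-1],None,fx=6,fy=6,interpolation=cv2.INTER_CUBIC)
im=bot.get_image("top");b=cv2.resize(im["image"][185:240,335:400,::-1],None,fx=6,fy=6,interpolation=cv2.INTER_CUBIC)
cv2.imwrite("pics/f.png",np.hstack([a,b]))
E
```

```text
[ 330.96229239 -221.32146679  272.66293837] sw -0.3054320258594569 r 350.2481998135495 th 2.689114647077305
scene [(array([ 431., -140.,  181.]), 0.9), (array([ 471., -142.,   27.]), 0.54)]
top [(array([ 429., -144.,  177.]), 0.72), (array([ 510., -132.,  193.]), 0.53)]
```

View pics/f.png

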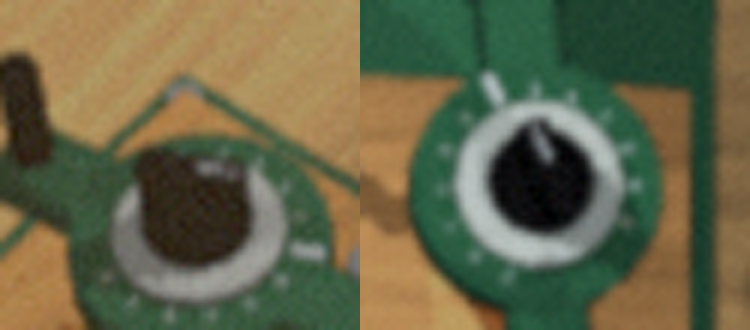

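The top view shows the pointer line from (535,125) to (550,158) and the long mark at (486,78) to (500,102), nearly parallel. The scene view agrees. I'll put numbers on the difference.

```bash
python3 - <<'E'
from h import *
D={"top":((335,185),((535-360,125),(550-360,158)),((486-360,78),(500-360,102))),"scene":((240,185),((195,165),(237,173)),((290,247),(327,255)))}
for c,(o,P,M) in D.items():
    acc=[]
    G=np.mean([cv2.cvtColor(bot.get_image(c)["image"],cv2.COLOR_RGB2GRAY).astype(float) for _ in range(6)],0);im=bot.get_image(c)
    for (a,b),z in((P,194),(M,158)):
        m=(np.array(a)+b)/12+o;L=np.hypot(*(np.subtract(b,a)))/12+1.2
        ys,xs=np.mgrid[0:400,0:640];d=np.subtract(b,a)/np.hypot(*np.subtract(b,a))
        t=(xs-m[0])*d[0]+(ys-m[1])*d[1];n=-(xs-m[0])*d[1]+(ys-m[1])*d[0]
        k=(abs(t)<L)&(abs(n)<2.6);w=np.clip(G[k]-np.percentile(G[k],45),0,None);pts=np.array([ray(im,p,z)[:2] for p in np.c_[xs[k],ys[k]]])
        mu=np.average(pts,0,w);ev,V=np.linalg.eigh(np.cov(pts.T,aweights=w));v=V[:,1]
        acc.append(np.arctan2(v[1],v[0])%np.pi);r=mu-C;print(c,z,mu.round(1),"line angle",round(acc[-1],3))
    print("pointer-mark",acc[0]-acc[1])
    # dial axis from arm geometry, mark and pointer azimuths
E
```

```text
top 194 [ 524.3 -126.8] line angle 3.091
top 158 [ 547.8 -112.2] line angle 0.425
pointer-mark 2.6662626053792255
scene 194 [ 519.1 -124.5] line angle 0.532
scene 158 [ 553.7 -115. ] line angle 0.522
pointer-mark 0.009855112812079181
```

```bash
python3 -c "
from cell import bot
print(bot.sign_off())"
```

```text
the job is handed in; nothing more can be done
None
```

I handed the job in at about 22 s of the 61 s allowed: the arm is home in the working notch, the dial is set at the long mark to within about 0.05 rad by my measurements (the limit is 0.12), the gripper is clear, and I touched nothing on the bed or round the press; the sign-off returned no verdict.

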